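Right the blown-over drying stand and hang the fallen tumbler on it

ROBOT

A 7-joint arm with a two-finger parallel gripper is mounted at the origin on the work surface. World frame = base frame: x ahead of the robot, y to its left, z up, the work surface at z = 0. Lengths are in m, angles in rad, forces in N, time in s.
With the tool pointing down it reaches from about 0.35 to 0.9 m from the base axis. Payload 8.1 kg.
Tool frame: the origin (TCP) lies at the very end of the fingers, on their centre line; the grasp point (between the pads) lies r.grip_point_offset behind it (r.grip_point_offset is the distance from the TCP to the grasp point, in m); z points along the fingers, y is the line along which they close (so a half turn about z gives the same grasp; the last joint's range is limited). The gripper opens to 92 mm and grips with 3 to 60 N. Pads are 19 mm wide; open, the fingers measure 130 mm over their backs; the gripper's body (75 mm by 190 mm) begins 47 mm behind the grasp point.
Start: joints at [-1.249, 0.434, 0.025, 1.573, -0.012, 1.134, -0.075], TCP at [0.258, 0.569, 0.227] pointing down, gripper open.
Joint ranges: [-2.62, 2.62], [-0.44, 2.09], [-1.27, 1.32], [0.08, 2.57], [-1.32, 4.46], [0.12, 2], [-2.74, 2.74]. Speed limits (rad/s): [2.22, 2.22, 3.01, 3.01, 3.14, 3.14, 3.14].

INTERFACE

Orientations are given as a rotation vector (axis times angle).
In Python, from bench import r, grab_frame gives the robot as it stands. The module is installed in compiled form; this text tells all that it offers. Calls block until the motion is done:
- r.goto(position, orientation): joint-space move of the TCP to a pose.
- r.movel(position, orientation=None, speed=0.15, force_limit=None): straight line of the TCP; orientation=None keeps the orientation; speed is the mean speed in m/s. With force_limit (N) it stops when the force on the tool has changed by that much, and returns True; else False.
- r.movej(angles): joint-space move.
- r.command_gripper(opening): opening from 0.0 (shut) to 1.0 (fully open); the grip force is fixed at half the most; returns when the fingers have stopped.
- r.sleep(seconds).
- r.ik(position, orientation): joint angles nearest the present ones, or None.
- grab_frame(name): name is "side" or "top"; returns a dict with "img" (400x640x3 uint8, blue, green, red), "intrinsics" (3x3 intrinsics, pixels), "xyz" and "orientation" of the camera in the world. Camera axes: x right, y down, z forward; pixel columns grow to the right and rows downward; lengths in m; the calibration is good to about 2 mm. A picture is of the moment at which its call begins. There is no depth.
A pose or a line that the arm cannot do raises r.IKError and nothing moves.
- r.job_done(): hands the job in; it is judged then, once.
Readings, each from a call of its own:
- r.get_time(): time.
- r.get_joint_positions(): joint angles.
- r.get_qd(): joint speeds.
- r.get_effort(): joint torques, N m.
- r.get_eef_pos(): TCP position.
- r.get_tcp_rot(): TCP orientation.
- r.get_force(): force on the tool from outside, world axes, zero at the start.
- r.get_moment(): the same for the moment, N m.
- r.get_finger_gap(): opening from 0.0 (shut) to 1.0 (fully open).
- r.get_grasp_force(): force on a finger pad.
Only numpy, scipy, OpenCV 4.12 (cv2) and the standard library are available. Lean on these libraries where they do the work, as an engineer would, in place of code of your own. Each camera call takes 0.05 s, during which the arm holds its last target. There are 200 camera calls.

TASK

The wind has blown over the one-glass drying stand and one of the two tumblers. Stand the drying stand up on its foot again, then turn the fallen tumbler upside down and lower it, still held, gently over the stand's peg until the inside of its base rests on the peg's cap, so that it hangs there mouth down to drain. Do not drop or knock the glass, and leave the other glass, the kettle, the candy tray and the saucer as they are.

Things in the scene. Friction and masses are not known exactly. Their poses are not given: they have to be found in the camera images.
- stand: Loose drying stand for one glass, 140 mm tall, 0.28 kg: square bamboo foot 90 x 90 x 14 mm, steel post 14 mm in diameter from its middle, white silicone cap on top. Origin on the axis at mid height, z axis from foot to cap, x and y square to the foot's edges. It starts lying: foot to the robot's left and cap to its right (within 34 degrees), post sloping 12.6 degrees down to the cap.
- peg_top (a point): Middle of the blunt domed top of the stand's cap, 140 mm above the underside of the foot. The cap is 38 mm across at its widest and 24 mm high; the bare post below it is 102 mm long (14 to 116 mm above the underside). Same axes as the stand.
- stand_foot (a point): Middle of the underside of the stand's foot, 70 mm from the stand's origin. The stand starts on one edge of the foot and the rim of the cap, its origin 32 mm above the table. Set down leaning up to about 25 degrees on an edge of its foot, it rocks upright by itself. Same axes as the stand.
- glass: The fallen tumbler: straight, twelve-sided, greenish glass, 118 mm long, 60 mm across flats, 0.22 kg. Origin on its axis at mid length, z axis from base to open mouth, x and y to middles of facets. It starts lying on a facet, axis level and 30 mm above the table, mouth to the robot's left (within 34 degrees), two facets upright at its sides.
- glass_floor (a point): Middle of the inner face of the base of the fallen tumbler, 51 mm from its origin towards the base; the base is 8 mm thick and the glass 110 mm deep inside. With the glass hung on the stand this point rests on the top of the cap and the rim is 16 mm above the top of the foot.
- glass_mouth (a point): Middle of the open mouth of the fallen tumbler, in the plane of the rim, 59 mm from its origin. The mouth is 53 mm wide inside, the wall 3.5 mm thick.
- spare_glass: A second, identical tumbler, standing upright beyond the work, to be left alone. Origin on its axis at mid height, 59 mm above the table.
- kettle: White ceramic kettle, 150 mm across and 170 mm high with its hoop handle, 0.9 kg, on a small wooden stand 46 mm high. Bystander. Origin: centre of its underside.
- lotus_tray: Empty white lotus-shaped candy tray, about 240 mm across and 50 mm high. Bystander. Origin: centre of its underside.
- saucer: White melamine saucer, 150 mm across, 18 mm high. Bystander. Origin: centre of its underside.
- table: The blue folding plastic table; its top is level at z = 0. A tilt-out storage bin (360 mm wide, 130 mm deep, 170 mm high) stands fixed on it at the far right, away from the work.
Not all that is in view belongs to the job. What is shaped like the glass but blue or pink is not meant.

How it is judged:
By the outcome, as a careful person would: the job done as asked, in the order asked, and still so for the second after the job is handed in, with the robot touching nothing.
It also fails if it takes over 70 s, if anything falls off the work surface, if the arm or the gripper's body presses on something with over 40 N, if the wrist force passes 120 N, or if a joint passes its speed limit or range.

## Working session

There is one attempt and no reset: what is moved stays moved. The work goes in short steps, each a Python script; the robot and the scene stay as the last script left them, time stands still between calls to the robot, and variables do not carry over. Pictures are saved under pics/ and viewed, at most 10 in all, crops included, and the job is handed in when it is done.

```bash
mkdir -p pics
python3 - <<'E'
from bench import r, grab_frame
import cv2
for n in("side","top"):
    f=grab_frame(n); cv2.imwrite(f"pics/{n}0.png",f["img"]); print(n,f["intrinsics"],f["xyz"],f["orientation"])
print(r.grip_point_offset,r.get_tcp_rot(),r.get_time())
E
```

```text
side [[469.49561366   0.         326.2864099 ]
 [  0.         469.49561366 196.56873094]
 [  0.           0.           1.        ]] [-0.16699549 -0.9072372   0.8389479 ] [-2.0709216   0.65900709 -0.34809121]
top [[377.99309862   0.         316.17991652]
 [  0.         377.99309862 194.0017962 ]
 [  0.           0.           1.        ]] [0.42489554 0.04071587 1.25666551] [-2.16937756  2.17686959 -0.03836282]
0.0188 [-6.62224242e-01 -3.07089290e+00  2.09122961e-03] 0.1
```

View pics/side0.png

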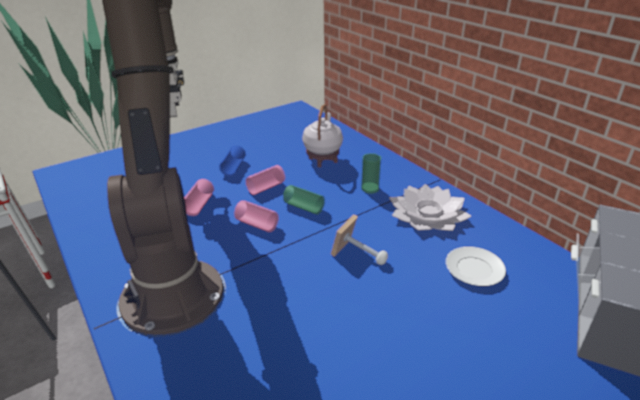

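View pics/top0.png

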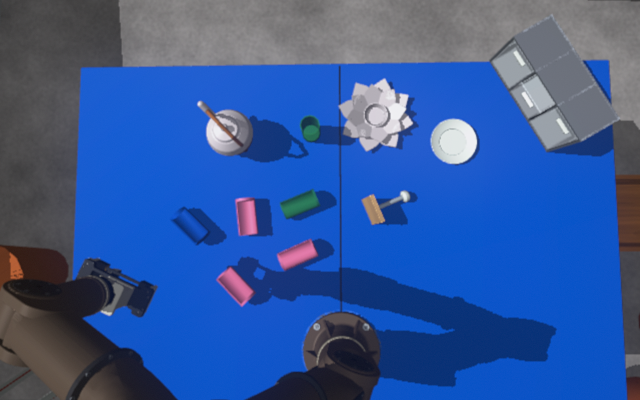

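The side view shows the lying green tumbler at (304,199), the standing green one at (371,172), and the stand with its foot at (343,236) and cap at (381,258). The top view shows the lying green tumbler at (300,204), the standing green one at (310,128), and the stand with its foot at (373,209) and cap at (405,197). The rivals are pink (247,216), (297,254) and (235,286), and blue (191,225). The greenish lying one at (300,204) is the one meant. I'll confirm it in one crop.

```bash
cat > h.py <<'E'
import numpy as np, cv2
from scipy.spatial.transform import Rotation as R
from bench import r, grab_frame
def ray(f,uv):
    d=np.linalg.inv(f["intrinsics"])@np.array([*uv,1.]); return R.from_rotvec(f["orientation"]).apply(d)
def at_z(f,uv,z):
    d=ray(f,uv); c=np.array(f["xyz"]); return c+d*(z-c[2])/d[2]
def proj(f,P):
    p=R.from_rotvec(f["orientation"]).inv().apply(np.atleast_2d(P)-f["xyz"])@np.array(f["intrinsics"]).T
    return p[:,:2]/p[:,2:]
def tri(fs,uvs):
    A=0;b=0
    for f,uv in zip(fs,uvs):
        d=ray(f,uv);d/=np.linalg.norm(d);M=np.eye(3)-np.outer(d,d);A=A+M;b=b+M@f["xyz"]
    return np.linalg.solve(A,b)
def rot(z,y):
    "tool orientation from z axis and closing axis y"
    z=np.array(z,float)/np.linalg.norm(z);y=np.array(y,float);y-=z*(y@z);y/=np.linalg.norm(y)
    return R.from_matrix(np.c_[np.cross(y,z),y,z]).as_rotvec()
E
python3 - <<'E'
from h import *
t=grab_frame("top");s=grab_frame("side")
a=cv2.resize(t["img"][180:230,270:420],None,fx=5.3,fy=5.3,interpolation=cv2.INTER_CUBIC)
b=cv2.resize(s["img"][170:280,260:400],None,fx=3,fy=3,interpolation=cv2.INTER_CUBIC)[:, :420]
o=np.zeros((a.shape[0]+b.shape[0],max(a.shape[1],b.shape[1]),3),np.uint8);o[:a.shape[0],:a.shape[1]]=a;o[a.shape[0]:,:b.shape[1]]=b
cv2.imwrite("pics/c1.png",o);print(o.shape)
for f,n in((t,"t"),(s,"s")):
    g=f["img"].astype(int);m=((g[...,1]>g[...,0]+15)&(g[...,1]>g[...,2]+15)).astype(np.uint8)
    k,l,st,c=cv2.connectedComponentsWithStats(m)
    for i in range(1,k):
        if st[i,4]>100:
            pts=np.argwhere(l==i)[:,::-1].astype(np.float32)
            print(n,st[i],c[i],cv2.minAreaRect(pts),at_z(f,c[i],.03))
for z,uv in((.019,(405,197)),(.045,(373,209)),(.045,(300,204))):print(uv,at_z(t,uv,z))
print(tri([t,s],[(405,197),(381,258)]))
E
```

```text
(595, 795, 3)
t [303 126  16  15 182] [310.85714286 132.58791209] ((310.5, 133.0), (14.0, 15.0), 90.0) [0.70839728 0.09508444 0.03      ]
t [282 193  35  24 427] [299.32552693 204.85245902] ((299.4785461425781, 204.73057556152344), (12.685620307922363, 34.95017623901367), 68.74949645996094) [0.4706878  0.13297978 0.03      ]
s [ 84   0  17  62 489] [91.11247444 32.67075665] ((92.0, 30.5), (61.0, 16.0), 90.0) [0.40523607 2.67289169 0.03      ]
s [  0   4  24  41 259] [12.27413127 25.02702703] ((11.9986572265625, 23.45905876159668), (45.649906158447266, 8.279998779296875), 61.55707550048828) [-0.00437297  3.23810992  0.03      ]
s [363 182  15   9 118] [369.8559322  186.07627119] ((370.0, 186.0), (8.0, 14.0), 90.0) [0.6877902  0.06944999 0.03      ]
s [289 191  31  21 337] [303.99406528 202.05637982] ((305.0, 201.5), (30.674091339111328, 13.597793579101562), 18.434946060180664) [0.4637045  0.11591858 0.03      ]
(405, 197) [ 0.49545393 -0.21107192  0.019     ]
(373, 209) [ 0.45604753 -0.10367463  0.045     ]
(300, 204) [0.47285945 0.12968214 0.045     ]
[ 0.49526261 -0.21106981  0.01812748]
```

View pics/c1.png

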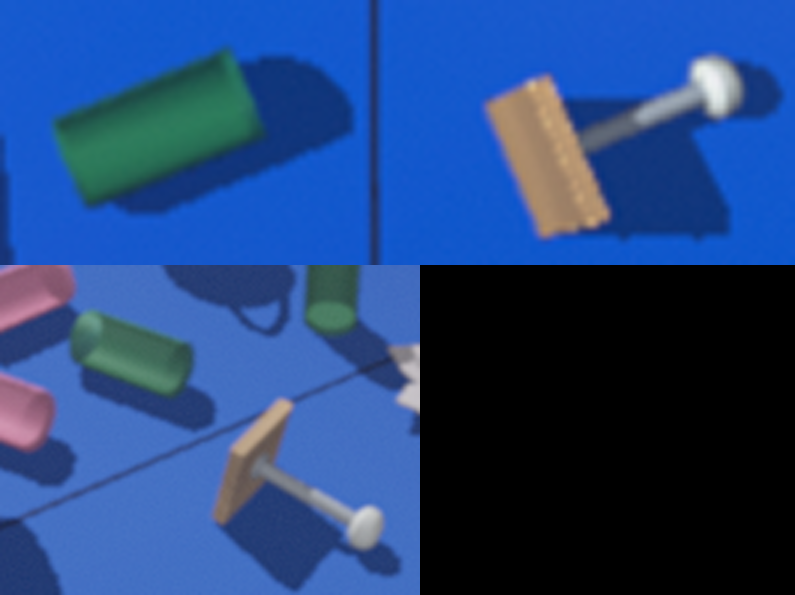

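The crop confirms it: the green tumbler lies with its open mouth to the left (the ellipse at its left end), and the stand is as described. Next I fit both poses and scan for reachable tool directions.

```bash
cat >> h.py <<'E'
S=np.radians(12.6)
def stand_axes(yaw):
    d=np.array([np.cos(yaw),np.sin(yaw),0]);n=np.cross([0,0,1],d);z=np.array([0,0,1.])
    return d,n,d*np.cos(S)-z*np.sin(S),d*np.sin(S)+z*np.cos(S)   # d, n, axis a, u
E
python3 - <<'E'
from h import *
from scipy.optimize import least_squares
t=grab_frame("top");s=grab_frame("side")
T=lambda p:((np.array(p)+.5)/5.3-.5+[270,180]); Sd=lambda p:((np.array(p)-[0,265]+.5)/3-.5+[260,170])
tm=T([(486,103),(542,237),(550,76),(610,218),(716,87)]); sm=Sd([(365,527)])
def fs(q):
    d,n,a,u=stand_axes(q[2]);o=np.array([q[0],q[1],.032]);f=o-.07*a
    P=[f-.045*u+.045*n,f-.045*u-.045*n,f+.014*a+.045*u+.045*n,f+.014*a+.045*u-.045*n,o+.058*a]
    return np.r_[(proj(t,P)-tm).ravel(),(proj(s,P[4])-sm).ravel()]
q=least_squares(fs,[.475,-.16,-1.2]);print("stand",q.x,np.degrees(q.x[2]),q.fun.round(1))
gm=T([(52,123),(92,206),(228,48),(265,132)])
def fg(q):
    m=np.array([np.cos(q[2]),np.sin(q[2]),0]);n=np.cross([0,0,1],m);o=np.array([q[0],q[1],.034])
    P=[o+.059*m-.031*n,o+.059*m+.031*n,o-.059*m-.031*n,o-.059*m+.031*n]
    P=[P[1],P[0],P[3],P[2]] if False else P
    return (proj(t,P)-gm).ravel()
g=least_squares(fg,[.472,.13,1.9]);print("glass",g.x,np.degrees(g.x[2]),g.fun.round(1))
print("tri mouth/base check",proj(s,[[g.x[0],g.x[1],.03]]))
# ik scan: horizontal-ish tool, heading psi, pitch phi down
for (x,y,z) in((.45,-.15,.06),(.45,-.15,.2),(.55,-.1,.06),(.55,-.1,.2)):
  for phi in(0,15,30,45):
    ok=[]
    for psi in range(-120,121,15):
      c,sn=np.cos(np.radians(psi)),np.sin(np.radians(psi));p=np.radians(phi)
      zt=np.array([c*np.cos(p),sn*np.cos(p),-np.sin(p)]);y0=np.array([-sn,c,0])
      k=[r.ik(np.array([x,y,z])+r.grip_point_offset*zt,rot(zt,sg*y0)) is not None for sg in(1,-1)]
      if any(k):ok.append((psi,*map(int,k)))
    print(x,y,z,phi,ok)
E
```

```text
stand [ 0.47703099 -0.15845618 -1.18662997] -67.98888931376979 [-0.4  0.2 -0.4  0.2 -0.1 -0.2 -0.   0.1  0.3  0.1  0.6  0.2]
glass [0.47464731 0.13168646 1.97739204] 113.2962183496107 [-0.2 -0.7 -0.3  1.2 -0.1 -1.1  0.5  0.6]
tri mouth/base check [[304.19790911 198.61207377]]
0.45 -0.15 0.06 0 [(-120, 1, 1), (-105, 1, 1), (-90, 1, 1), (-75, 1, 1), (-60, 1, 1), (-45, 1, 1), (15, 1, 1), (30, 1, 1), (45, 1, 1), (60, 1, 1), (75, 1, 1), (90, 1, 1), (105, 1, 1), (120, 1, 1)]
0.45 -0.15 0.06 15 [(-120, 1, 1), (-105, 1, 1), (-90, 1, 1), (-75, 1, 1), (-60, 1, 1), (15, 1, 0), (45, 1, 1), (60, 1, 1), (75, 1, 1), (90, 1, 1), (105, 1, 1), (120, 1, 1)]
0.45 -0.15 0.06 30 [(-120, 1, 1), (-105, 1, 1), (-90, 1, 1), (-75, 1, 1), (-60, 1, 1), (30, 1, 1), (45, 1, 1), (60, 1, 1), (75, 1, 1), (90, 1, 1), (105, 1, 1), (120, 1, 1)]
0.45 -0.15 0.06 45 [(-120, 1, 1), (-105, 1, 1), (-90, 1, 1), (-75, 1, 1), (-60, 1, 1), (30, 1, 1), (45, 1, 1), (60, 1, 1), (75, 1, 1), (90, 1, 1), (105, 1, 1), (120, 1, 1)]
0.45 -0.15 0.2 0 [(-120, 1, 1), (-105, 1, 1), (-90, 1, 1), (-75, 1, 1), (-60, 1, 1), (45, 1, 1), (60, 1, 1)
[... 1524 characters left out ...]
 (45, 1, 1), (60, 1, 1), (75, 1, 1), (90, 1, 1), (105, 1, 1), (120, 1, 1)]
0.55 -0.1 0.2 15 [(-120, 1, 1), (-105, 1, 1), (-90, 1, 1), (-75, 1, 1), (-60, 1, 1), (-45, 1, 1), (30, 1, 1), (45, 1, 1), (60, 1, 1), (75, 1, 1), (90, 1, 1), (105, 1, 1), (120, 1, 1)]
0.55 -0.1 0.2 30 [(-120, 1, 1), (-105, 1, 1), (-90, 1, 1), (-75, 1, 1), (-60, 1, 1), (-45, 1, 1), (-30, 1, 1), (15, 1, 1), (30, 1, 1), (45, 1, 1), (60, 1, 1), (75, 1, 1), (90, 1, 1), (105, 1, 1), (120, 1, 1)]
0.55 -0.1 0.2 45 [(-120, 1, 1), (-105, 1, 1), (-90, 1, 1), (-75, 1, 1), (-60, 1, 1), (-45, 1, 1), (-30, 1, 1), (-15, 1, 1), (0, 1, 1), (15, 1, 1), (30, 1, 1), (45, 1, 1), (60, 1, 1), (75, 1, 1), (90, 1, 1), (105, 1, 1), (120, 1, 1)]
```

```bash
cat >> h.py <<'E'
G=r.grip_point_offset
SO=np.array([.4770,-.1585,.032]);SY=-1.1866
GO=np.array([.4746,.1317,.030]);GY=1.9774
E
python3 - <<'E'
from h import *
d,n,a,u=stand_axes(SY);ph=np.radians(20);h=.060
t0=-u*np.cos(ph)-a*np.sin(ph);t1=d*np.cos(ph)-np.array([0,0,1])*np.sin(ph)
g=SO+(h-.07)*a
q=r.get_joint_positions()
best=min((1,-1),key=lambda s:np.abs(np.array(r.ik(g-.15*t0,rot(t0,s*n)))-q).sum())
for s in(1,-1):print(s,np.round(r.ik(g-.15*t0,rot(t0,s*n)),2),np.round(r.ik(g+[0,0,.13]+G*t1,rot(t1,s*n)),2))
s=best
r.goto(g-.15*t0,rot(t0,s*n))
for s2 in(1,-1):print(s2,np.round(r.ik(g+[0,0,.13]+G*t1,rot(t1,s2*n)),2))
print(s,g,t0,t1,r.get_time(),np.round(r.get_joint_positions(),2))
E
```

```text
1 [ 0.05  0.83  0.9   1.52 -0.75  1.69  1.49] [-1.05  0.81  0.69  2.43  1.33  0.76 -1.43]
-1 [-0.04  0.95  1.14  1.53 -0.87  1.82 -1.52] [-0.43  0.67 -0.17  2.38  1.37  1.34  1.65]
1 [-1.3   1.16  1.19  2.45  1.06  0.23 -1.12]
-1 [-1.03  0.79  0.65  2.43  1.34  0.79  1.7 ]
1 [ 0.47334213 -0.14945228  0.03418143] [-0.20193893  0.49949437 -0.8424524 ] [ 0.35221011 -0.87118899 -0.34202014] 3.2667 [ 0.05  0.83  0.9   1.52 -0.75  1.69  1.49]
```

Run:
```python
from h import *
d,n,a,u=stand_axes(SY);ph=np.radians(20)
t0=-u*np.cos(ph)-a*np.sin(ph);t1=d*np.cos(ph)-np.array([0,0,1])*np.sin(ph);g=SO+(.060-.07)*a
r.goto(g+[0,0,.2]+G*t1,rot(t1,-n))
print(r.get_time(),np.round(r.get_joint_positions(),2))
for s in(1,-1):
  for k in(.15,-G):
    x=r.ik(g-k*t0,rot(t0,s*n));print(s,k,None if x is None else np.round(x,2))
```

```text
5.025 [-0.94  0.54  0.5   2.4   1.28  1.03  1.9 ]
1 0.15 [ 0.01  0.87  0.99  1.53 -0.79  1.74  1.54]
1 -0.0188 [ 0.05  0.85  0.64  1.8  -0.79  1.31  1.5 ]
-1 0.15 [-0.04  0.95  1.14  1.53 -0.87  1.82 -1.52]
-1 -0.0188 [-0.19  1.11  1.14  1.82 -1.05  1.63 -1.35]
```

Run:
```python
from h import *
d,n,a,u=stand_axes(SY);ph=np.radians(20)
t0=-u*np.cos(ph)-a*np.sin(ph);t1=d*np.cos(ph)-np.array([0,0,1])*np.sin(ph);g=SO+(.060-.07)*a
o0=rot(t0,n);o1=rot(t1,n);T=lambda m:print(m,round(r.get_time(),2),np.round(r.get_eef_pos(),3),np.round(r.get_force(),1),round(r.get_finger_gap(),3),round(r.get_grasp_force(),1))
r.goto(g-.15*t0,o0);T("pre")
print("hit",r.movel(g+G*t0,o0,speed=.12,force_limit=8));T("at")
r.command_gripper(0.0);T("grip")
r.movel(g+G*t0+[0,0,.24],o0,speed=.2);T("lift")
print(np.round(r.get_joint_positions(),2))
x=r.ik(g+[0,0,.24]+G*t1,o1);print(None if x is None else np.round(x,2))
f=grab_frame("side");cv2.imwrite("pics/lift.png",f["img"][60:340,160:520])
```

```text
pre 6.83 [ 0.503 -0.223  0.16 ] [-0.2 -0.4 -0.5] 0.998 0.0
hit False
at 8.38 [ 0.47  -0.141  0.019] [-0.5  0.3  0.2] 0.998 0.0
grip 9.58 [ 0.47  -0.14   0.018] [-0.3 -0.3 -0.2] 0.143 30.0
lift 10.93 [ 0.469 -0.14   0.257] [-0.5  1.1 -2. ] 0.146 30.0
[-0.19  0.67  1.08  1.64 -0.71  1.78  1.42]
[-1.35  0.7   1.17  2.41  1.14  0.65 -0.95]
```

View pics/lift.png

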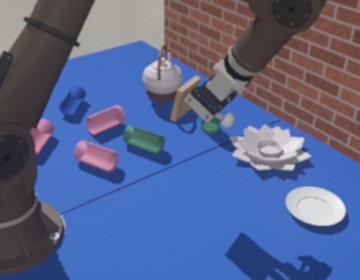

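The crop shows the stand held by the post, foot at (182,98) and cap at (228,121), with the tilt kept. Next I turn it upright.

Run:
```python
from h import *
d,n,a,u=stand_axes(SY);ph=np.radians(20)
t1=d*np.cos(ph)-np.array([0,0,1])*np.sin(ph);g=SO+(.060-.07)*a;g[2]=.062
o1=rot(t1,n);T=lambda m:print(m,round(r.get_time(),2),np.round(r.get_eef_pos(),3),np.round(r.get_force(),1),round(r.get_finger_gap(),3),round(r.get_grasp_force(),1))
up=g+[0,0,.2]+G*t1
try: r.movel(up,o1,speed=.03);T("turned")
except r.IKError as e: 
    print("movel no",e); r.goto(up,o1);T("goto")
print(np.round(r.get_joint_positions(),2))
r.movel(g+[0,0,.05]+G*t1,o1,speed=.15);T("low")
for i,n_ in enumerate(("side","top")):
    f=grab_frame(n_);uv=proj(f,[g+[0,0,.05]])[0].astype(int);c=f["img"][uv[1]-50:uv[1]+50,uv[0]-60:uv[0]+60];cv2.imwrite(f"pics/_{i}.png",c)
cv2.imwrite("pics/turned.png",cv2.resize(np.hstack([cv2.imread("pics/_0.png"),cv2.imread("pics/_1.png")]),None,fx=3.2,fy=3.2,interpolation=cv2.INTER_CUBIC))
```

```text
turned 14.16 [ 0.48  -0.166  0.256] [ 0.2 -0.2 -2.9] 0.143 30.0
[-1.38  0.86  1.3   2.42  1.03  0.46 -0.85]
low 15.31 [ 0.48  -0.166  0.106] [ 0.2  0.1 -2. ] 0.141 30.0
```

View pics/turned.png

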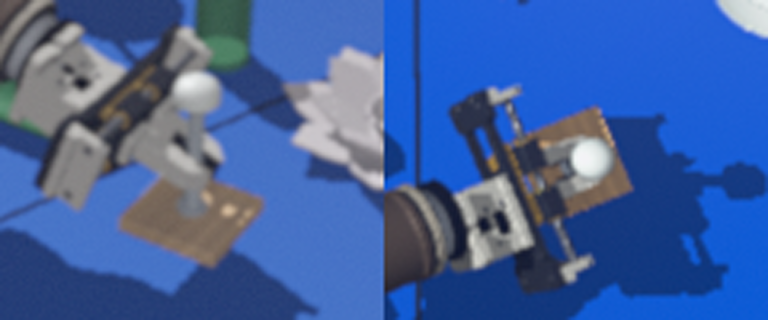

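The stand is held upright, cap at about (198,92) and foot level at (190,215). Lower it, release, back off and measure the cap.

Run:
```python
from h import *
d,n,a,u=stand_axes(SY);ph=np.radians(20)
t1=d*np.cos(ph)-np.array([0,0,1])*np.sin(ph);g=SO+(.060-.07)*a;g[2]=.056
o1=rot(t1,n);T=lambda m:print(m,round(r.get_time(),2),np.round(r.get_eef_pos(),4),np.round(r.get_force(),1),round(r.get_finger_gap(),3),round(r.get_grasp_force(),1))
print(r.movel(g+G*t1,o1,speed=.05,force_limit=4));T("down")
r.command_gripper(0.6);r.sleep(.3);T("open")
p=np.array(r.get_eef_pos())
r.movel(p-.12*t1,o1,speed=.15);T("back")
r.movel(p-.12*t1+[-.0,.05,.15],o1,speed=.25);T("up")
ims=[]
for n_ in ("side","top"):
    f=grab_frame(n_);uv=proj(f,[[*g[:2],.06]])[0].astype(int);o=uv-[60,50];print(n_,o,proj(f,[[*g[:2],.14]]),proj(f,[[*g[:2],.128]]));ims.append(f["img"][o[1]:o[1]+100,o[0]:o[0]+120])
cv2.imwrite("pics/stood.png",cv2.resize(np.hstack(ims),None,fx=3.2,fy=3.2,interpolation=cv2.INTER_CUBIC))
ts=g
gm=np.array([np.cos(GY),np.sin(GY),0]);gn=np.cross([0,0,1],gm);z=np.array([0,0,1.])
for phd in(10,):
  ph=np.radians(phd);a0=-z*np.cos(ph)+gm*np.sin(ph);b=GO-.02*gm
  for s in(1,-1):print(s,[np.round(r.ik(b-k*a0,rot(a0,s*gn)),2) for k in(.15,-G)])
```

```text
True
down 16.37 [ 0.4802 -0.1659  0.0538] [ 1.7 -1.5  1.8] 0.145 30.0
open 17.51 [ 0.4802 -0.1654  0.0528] [ 0.5 -0.7 -0.5] 0.596 0.0
back 18.46 [ 0.4379 -0.0615  0.0939] [ 0.   0.3 -0.3] 0.604 0.0
up 19.24 [ 0.4376 -0.0114  0.2431] [ 0.2 -0.2 -0.5] 0.599 0.0
side [300 186] [[361.7291994  212.28743032]] [[361.56207714 216.07284995]]
top [328 153] [[392.42070342 202.21985739]] [[391.7317769  202.39755108]]
1 [array([-0.86,  0.44,  0.97,  1.95, -0.58,  1.1 , -2.34]), array([-0.96,  0.95,  1.22,  2.12, -1.19,  1.16, -1.8 ])]
-1 [array([-0.69,  0.37,  0.7 ,  1.94, -0.46,  1.04,  0.66]), array([-0.61,  0.61,  0.54,  2.1 , -0.77,  0.71,  0.91])]
```

View pics/stood.png

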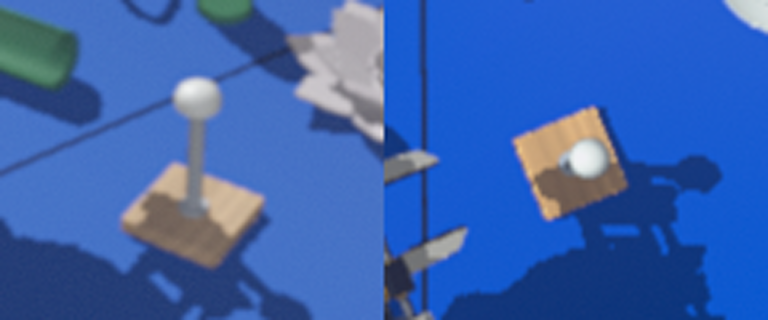

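The stand is upright: cap at (361.5,216.6) in side and (391.4,202.0) in top, within 0.5 px of prediction. Next, grasp the glass.

```bash
cat >> h.py <<'E'
gm=np.array([np.cos(GY),np.sin(GY),0]);gn=np.cross([0,0,1],gm);zz=np.array([0,0,1.]);PH=np.radians(10)
a0=-zz*np.cos(PH)+gm*np.sin(PH);b0=GO-.02*gm;go0=rot(a0,-gn)
T=lambda m:print(m,round(r.get_time(),2),np.round(r.get_eef_pos(),4),np.round(r.get_force(),1),round(r.get_finger_gap(),3),round(r.get_grasp_force(),1))
E
python3 - <<'E'
from h import *
fs=[grab_frame("side"),grab_frame("top")];print("cap",tri(fs,[(361.5,216.6),(391.4,202.0)]))
r.command_gripper(1.0)
r.goto(b0-.2*a0,go0);T("pre")
print(r.movel(b0-.07*a0,go0,speed=.2,force_limit=8),r.movel(b0+G*a0,go0,speed=.08,force_limit=5));T("at")
ims=[]
for n_ in ("side","top"):
    f=grab_frame(n_);o=proj(f,[GO])[0].astype(int)-[60,50];ims.append(f["img"][o[1]:o[1]+100,o[0]:o[0]+120])
cv2.imwrite("pics/atglass.png",cv2.resize(np.hstack(ims),None,fx=3.2,fy=3.2,interpolation=cv2.INTER_CUBIC))
E
```

```text
cap [ 0.47433353 -0.14869033  0.1255084 ]
pre 21.6 [0.4952 0.0819 0.2261] [ 1.  -0.2 -1. ] 1.0 0.0
False False
at 23.66 [0.4816 0.1163 0.0119] [1.  0.4 0.3] 0.999 0.0
```

View pics/atglass.png

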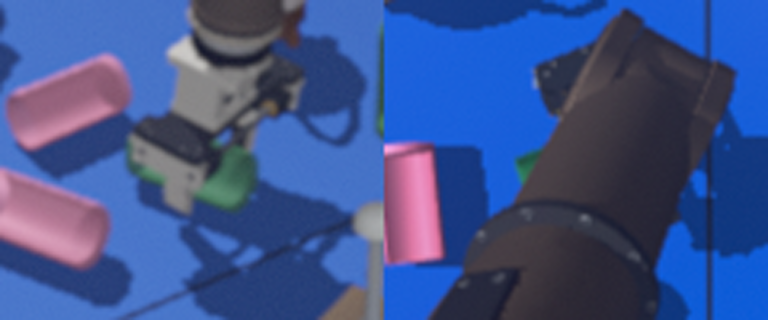

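The fingers straddle the green glass (side crop (190,175)); no contact. Grip, lift and invert.

Run:
```python
from h import *
r.command_gripper(0.0);T("grip")
if .6<r.get_finger_gap()<.7:
    r.movel(b0+G*a0+[0,0,.25],go0,speed=.15);T("lift")
    t1=-gm*np.cos(PH)-zz*np.sin(PH);o1=rot(t1,-gn)
    c=np.array([.4738,-.1492,.089+.02+.17])   # grasp point high above peg
    w=c+gm*.12
    try: r.movel(w+G*t1,o1,speed=.07);T("turned")
    except r.IKError as e: print("IK",e,np.round(r.get_joint_positions(),2),r.ik(w+G*t1,o1))
```

```text
grip 24.37 [0.4811 0.1163 0.0115] [-0.7 -1.   0.8] 0.65 30.0
lift 26.18 [0.4808 0.1163 0.2608] [ 0.2  0.4 -3.1] 0.652 30.0
turned 28.89 [ 0.4338 -0.0558  0.2757] [ 0.4  0.7 -1.3] 0.653 30.0
```

Run:
```python
from h import *
t1=-gm*np.cos(PH)-zz*np.sin(PH);o1=rot(t1,-gn);c=np.array([.4738,-.1492,.109])
r.movel(c+[0,0,.13]+G*t1,o1,speed=.08);T("above")
ims=[];o3=c-[0,0,.02]+[0,0,.13]
for n_ in ("side","top"):
    f=grab_frame(n_);o=proj(f,[[*c[:2],.15]])[0].astype(int)-[60,60];ims.append(f["img"][o[1]:o[1]+120,o[0]:o[0]+120])
    print(n_,"rim,base centre px in picture",((proj(f,[o3-[0,0,.059],o3+[0,0,.059]])-o+.5)*3.3-.5).round())
cv2.imwrite("pics/above.png",cv2.resize(np.hstack(ims),None,fx=3.3,fy=3.3,interpolation=cv2.INTER_CUBIC))
```

```text
above 30.62 [ 0.4812 -0.1659  0.2357] [ 0.4  0.8 -2.9] 0.649 30.0
side rim,base centre px in picture [[203. 192.]
 [209.  59.]]
top rim,base centre px in picture [[204. 202.]
 [230. 195.]]
```

View pics/above.png

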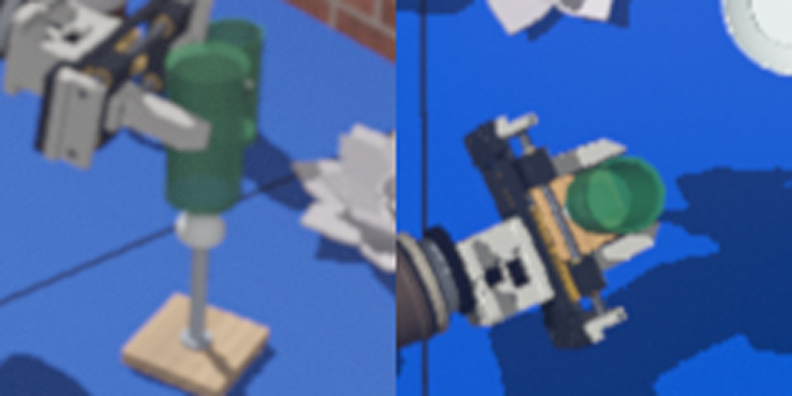

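The inverted glass hangs vertically: rim centre near (204,190), base (208,60) in side and (231,193) in top, matching prediction to about 1 mm. It is right over the cap. Lower it gently.

Run:
```python
from h import *
t1=-gm*np.cos(PH)-zz*np.sin(PH);o1=rot(t1,-gn);c=np.array([.4738,-.1492,.109])
hit=r.movel(c+[0,0,.012]+G*t1,o1,speed=.06,force_limit=4);T("near");print(hit)
if not hit:
    print(r.movel(c-[0,0,.008]+G*t1,o1,speed=.015,force_limit=2.5));T("contact");print("grasp z",np.array(r.get_eef_pos())-G*t1)
ims=[]
for n_ in ("side","top"):
    f=grab_frame(n_);o=proj(f,[[*c[:2],.09]])[0].astype(int)-[60,60];ims.append(f["img"][o[1]:o[1]+120,o[0]:o[0]+120])
cv2.imwrite("pics/on.png",cv2.resize(np.hstack(ims),None,fx=3.3,fy=3.3,interpolation=cv2.INTER_CUBIC))
```

```text
near 32.84 [ 0.4811 -0.1662  0.1179] [ 0.5 -0.2 -2.4] 0.646 30.0
False
True
contact 33.63 [ 0.4812 -0.1663  0.107 ] [-0.4  1.7  3.3] 0.651 30.0
grasp z [ 0.47383817 -0.14927864  0.11022223]
```

View pics/on.png

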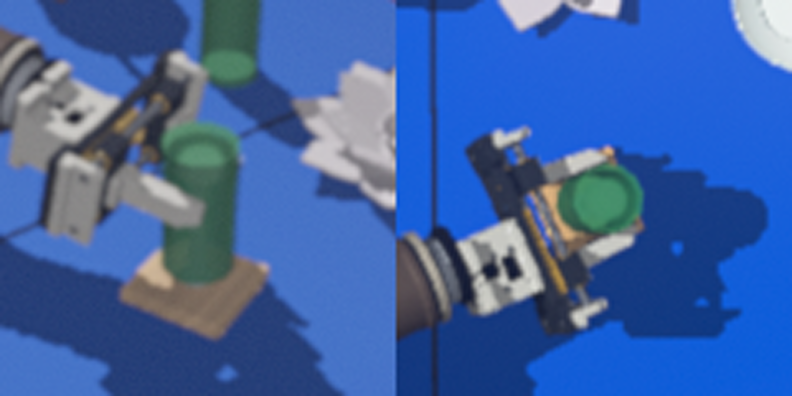

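Contact came at grasp height 0.110 (0.109 expected), so the glass floor rests on the cap. Release and back off.

Run:
```python
from h import *
t1=-gm*np.cos(PH)-zz*np.sin(PH);o1=rot(t1,-gn);c=np.array([.4738,-.1492,.109])
r.command_gripper(0.75);r.sleep(.2);r.command_gripper(0.97);r.sleep(.3);T("open")
p=np.array(r.get_eef_pos());print(r.movel(p-.15*t1,o1,speed=.08,force_limit=4));T("back")
r.sleep(1)
ims=[]
for n_ in ("side","top"):
    f=grab_frame(n_);o=proj(f,[[*c[:2],.09]])[0].astype(int)-[60,60];ims.append(f["img"][o[1]:o[1]+120,o[0]:o[0]+120])
cv2.imwrite("pics/end.png",cv2.resize(np.hstack(ims),None,fx=3.3,fy=3.3,interpolation=cv2.INTER_CUBIC))
```

```text
open 35.23 [ 0.4813 -0.1658  0.1059] [-0.3  0.6 -0.3] 0.97 0.0
False
back 37.25 [ 0.4229 -0.0304  0.132 ] [0.1 0.5 0.5] 0.972 0.0
```

View pics/end.png

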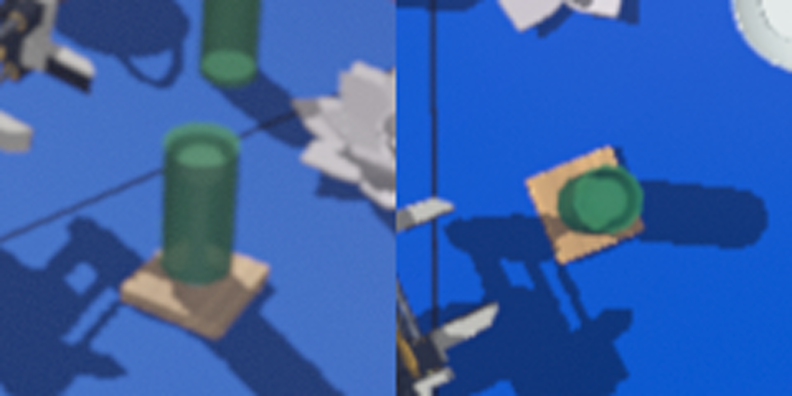

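The glass hangs upright on the standing stand (side crop: base (202,140), rim (197,268)), and the gripper is clear.

```bash
python3 -c "
from bench import r
print(r.job_done(), r.get_time())"
```

```text
the job is handed in; nothing more can be done
the job is handed in; nothing more can be done
```

The stand is upright on its foot, the fallen green tumbler hangs mouth down on its peg with the gripper clear, and the job was handed in at about 38 s; I steered clear of the other glass, kettle, tray and saucer but did not re-measure them.

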